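# Push the pink investment cylinder up its gutter into the hollow

### The job

Two investment cylinders, one pink and one blue, lie at the foot of the two sloped gutters of the loading ramp. With the fingertips, steadily push the pink one up its own gutter and over the crest, so that it settles in the yellow hollow against the orange end stop and stays there by itself when you move away. Only push it: do not lift, carry or flick it, and leave the blue cylinder and everything else on the counter where they are.

Things in the scene. Friction and masses are not known exactly. Their poses are not given: they have to be found in the camera images.
- rack: Aluminium loading ramp fixed on the counter, 292 x 190 mm. Origin: centre of its underside; +x points uphill along the gutters to the orange end stop, y across (left looking uphill), z up. Two equal straight gutters along x, centre lines at y +55 and -55 mm, flat floors 54 mm wide, side walls 10 mm above the floor. The next points are in this frame.
- lip (a point): Top of the lip at the foot of both gutters, which holds the cylinders there: (-123, 0, 33) mm, 6 mm thick. From it (floor z 20 mm at x -120) the bare metal floor rises at 7 degrees to the crest; a cylinder let go on this rise rolls back to the lip.
- crest (a point): Top of the rise, (70, 0, 43) mm, where the bare floor meets the yellow one. Beyond it the yellow floor falls at 12 degrees to z 31 mm at the end stop: a cylinder whose centre is past the crest rolls by itself against the stop and stays.
- end_stop (a point): Top edge of the orange end stop's face, at the upper end of both gutters: (130, 0, 73) mm, the highest part of the ramp.
- hollow_left (a point): Where the centre of a cylinder lies once settled in the yellow hollow of the +y gutter, against the end stop: ramp frame (105, 55, 61) mm.
- hollow_right (a point): The same for the -y gutter: ramp frame (105, -55, 61) mm.
- pink_cylinder: Pink investment (plaster-like) cylinder to be pushed: 50 mm diameter, 50 mm long, 0.13 to 0.25 kg, lying across one of the two gutters (either one) and touching the foot lip. Origin at its centre; y is the cylinder's axis (along the ramp's y); x and z turn as it rolls. At the foot its centre is at ramp x -100 mm, z 48 mm; on the rise its centre is 25 mm off the floor.
- blue_cylinder: Blue investment cylinder of the same size, 0.18 kg, at the foot of the other gutter; to be left alone. Origin at its centre, y its axis.
- white_cylinder: Bystander: white investment cylinder standing on end on the counter beyond the ramp's -y side, 50 mm diameter, 50 mm high; origin at the centre of its underside.
- powder_jar: Bystander: small clear jar with white cap, 40 mm diameter, 45 mm high, beyond the ramp's -y side; origin at the centre of its underside.
- amber_jar: Bystander: small amber jar with black cap, 36 mm diameter, 60 mm high, beyond the ramp's -y side; origin at the centre of its underside.
- plaster_model: Bystander: plaster model of a tooth arch, 66 x 70 x 28 mm; origin at the centre of its underside.
- firing_tray: Bystander: round ceramic firing tray with steel pins, 70 mm diameter, 28 mm high; origin at the centre of its underside.
- mixing_bowl: Bystander: green mixing bowl, 100 mm diameter, 55 mm high; origin at the centre of its underside.
- brush: Bystander: brush with dark wooden handle, 170 mm long, lying on the counter; origin on its underside.
Things that resemble listed ones, but are neither listed nor needed, are in the scene too. Leave any green look-alike of the pink_cylinder alone.

How it is judged (in metres and radians):
On the way, in this order (a step that is already met when the one before it is completed fails the run):
1. the fingers push the pink cylinder on the upper half of the rise, before the crest (x of pink_cylinder in the frame of rack between -0.01 and 0.07 m and contact force between the fingers and pink_cylinder above 0.02 N).
2. the pink cylinder has settled in the hollow against the end stop ((distance between pink_cylinder and hollow_left below 0.01 m or distance between pink_cylinder and hollow_right below 0.01 m) and linear speed of pink_cylinder below 0.02 m/s), for 0.2 s.
At the end, for the whole second after the job is handed in: The pink cylinder rests, untouched and still, in the yellow hollow of its gutter with its centre within 10 mm of the settled point and its axis across the gutter (within 0.1 rad); the blue cylinder is within 12 mm and every bystander within 15 mm of where it started ((distance between pink_cylinder and hollow_left below 0.01 m or distance between pink_cylinder and hollow_right below 0.01 m) and angle between the y axis of pink_cylinder and the y axis of rack, either way round below 0.1 rad and linear speed of pink_cylinder below 0.01 m/s and angular speed of pink_cylinder below 0.3 rad/s and distance of blue_cylinder from where it was at the start of the episode below 0.012 m and distance of each of white_cylinder, powder_jar, amber_jar, plaster_model, firing_tray, mixing_bowl, brush from where it was at the start of the episode below 0.015 m).
It fails at once if the pink cylinder is lifted or carried: its centre rises about 20 mm or more above its rolling path ((x of pink_cylinder in the frame of rack below -0.04 m and z of pink_cylinder in the frame of rack above 0.075 m) or (x of pink_cylinder in the frame of rack below 0.03 m and z of pink_cylinder in the frame of rack above 0.083 m) or z of pink_cylinder in the frame of rack above 0.089 m).
It fails at once if the pink cylinder leaves its gutter (y of pink_cylinder in the frame of rack above 0.075 m or y of pink_cylinder in the frame of rack below -0.075 m or y of pink_cylinder in the frame of rack between -0.035 and 0.035 m or x of pink_cylinder in the frame of rack below -0.13 m).
It fails at once if the pink cylinder is flicked (faster than 0.65 m/s) (linear speed of pink_cylinder above 0.65 m/s).
It fails at once if the blue cylinder is moved by more than 12 mm (distance of blue_cylinder from where it was at the start of the episode above 0.012 m).
It fails at once if a bystander is moved by more than 15 mm (distance of any of white_cylinder, powder_jar, amber_jar, plaster_model, firing_tray, mixing_bowl, brush from where it was at the start of the episode above 0.015 m).
It also fails if it takes over 38 s, if anything falls off the work surface, if the arm or the gripper's body presses on something with over 40 N, if the wrist force passes 120 N, or if a joint passes its speed limit or range.

### The arm

A 7-joint arm with a two-finger parallel gripper is mounted at the origin on the work surface. World frame = base frame: x ahead of the robot, y to its left, z up, the work surface at z = 0. Lengths are in mm, angles in rad, forces in N, time in s.
With the tool pointing down it reaches from about 400 to 875 mm from the base axis. Payload 4.4 kg.
Tool frame: the origin (TCP) lies at the centre of the arm's flange, where the gripper is bolted on; the fingertips stand 173 mm ahead of it and the grasp point (between the pads) lies 155 mm ahead of it; z points along the fingers, y is the direction in which the jaws open and shut (so a half turn about z gives the same grasp; the last joint's range is limited). The gripper opens to 85 mm and grips with 20 to 120 N. Pads are 22 mm wide; open, the fingers measure 114 mm over their backs; the gripper's body (76 mm by 85 mm) begins 54 mm behind the grasp point. The pads swing forward as they close: fully open they stand 13 mm farther back than shut.
Start: joints at [1.2, 0.628, 0.038, 1.517, -0.027, 0.996, -0.02], TCP at [195.088, -620.045, 404.713] pointing down, gripper open.
Joint ranges: [-3.06, 3.06], [-0.37, 2.12], [-1.25, 1.32], [0.18, 2.47], [-1.1, 4.24], [0.23, 1.98], [-2.94, 2.94]. Speed limits (rad/s): [2.57, 2.57, 3.14, 3.14, 3.14, 3.14, 3.14].

### API

Orientations are given as [roll, pitch, yaw] about the fixed x, y, z axes, in that order (R = Rz(yaw) Ry(pitch) Rx(roll)).
In Python, from cell import * gives the robot as it stands. The module is installed in compiled form; this text tells all that it offers.
- The arm moves only by the shell command python3 -m jog 'ROWS'. ROWS is JSON, one flat list of numbers, 5 for each row, row after row: the shift along the tool's x, y, z in mm, then the turn about the tool's z in degrees, then the finger opening in mm, from 0 to 85.4. A call has 1 to 20 rows; each row is the pose to reach, as a shift and turn from the pose commanded when the call began, along the tool's axes at that moment; what a row does not reach only later rows make up. A row lasts 1/12 s, in which the tool goes at most 41.7 mm and 7.16 degrees, less where a joint would pass 70% of its speed; a pose out of reach is approached as far as the arm can. A call with a gripper value outside its range is refused whole. The fingers move at their own pace and stop on an object; the grip force is fixed at half the most. Time passes only in rows, so rows that repeat a pose let the fingers close. It gives the time, the measured TCP pose, the force and the opening at its end, in the units of the state.
- read_state(): the state, without advancing time (a new reading comes with each control period).
- get_image(name): name is "scene" or "side" or "wrist"; returns (picture, depth): 480x640x3 uint8, blue, green, red; 480x640 float32, mm along the optical axis (not along the pixel's ray), 0 where there is no reading.
- camera_params(name): a dict with "K" (3x3 intrinsics, pixels), "T" (4x4, takes a point from camera to world coordinates). Camera axes: x right, y up, looking along -z (the intrinsics and any distortion apply to the point x, -y, -z); pixel columns grow to the right and rows downward; lengths in mm; the calibration is good to about 2 mm. A picture is of the moment at which its call begins: read the wrist's pose just before it. camera_params takes no time and is no camera call; for the wrist camera it gives the pose at the moment of the call.
- finish_job(): hands the job in, once; it reports no verdict.
The state is a dict: "clock": time; "qpos": joint angles; "qd": joint speeds; "tau": joint torques, N m; "eef_pos": TCP position; "tool_rot": TCP orientation; "force": force on the tool from outside, world axes, zero at the start; "torque": the same for the moment, N m; "width": finger opening in mm.
Only numpy, scipy, OpenCV 4.12 (cv2) and the standard library are available. Lean on these libraries where they do the work, as an engineer would, in place of code of your own. Each camera call takes 0.05 s, during which the arm holds its last target.

## Working session

There is one attempt and no reset: what is moved stays moved. The work goes in short steps, Python scripts to look and compute and a shell command to move; the robot and the scene stay as the last step left them, time stands still between calls to the robot, and variables do not carry over. Pictures are saved under pics/ and viewed, and the job is handed in when it is done.

```bash
mkdir -p pics; python3 - <<'E'
from cell import *
import cv2
s=read_state();print(s)
for n in ("scene","side","wrist"):
    c=camera_params(n);im,d=get_image(n)
    cv2.imwrite(f"pics/{n}0.png",im)
    import numpy as np
    np.savez(f"{n}0.npz",im=im,d=d,K=c["K"],T=c["T"])
    print(n,np.round(c["K"],1).tolist(),np.round(c["T"],3).tolist(),[k for k in c])
E
```

```text
{'clock': 0.0, 'qpos': array([ 1.20022124,  0.62937551,  0.03844937,  1.5183776 , -0.02701245,
        0.99631172, -0.02000708]), 'qd': array([-1.35203716e-03, -4.31902597e-04,  1.44549183e-03, -2.25245883e-04,
        5.94962009e-04, -1.04257396e-04, -6.58050944e-05]), 'tau': array([-1.75264654e-05, -5.63405049e+01,  1.22589905e+00, -1.93450177e+01,
        1.08914659e-02,  1.02969847e-02,  1.17548834e-05]), 'eef_pos': array([ 194.99114063, -619.7490978 ,  403.76679691]), 'tool_rot': array([-3.13963881e+00,  2.16211348e-05,  3.04755035e-01]), 'force': array([0.67344646, 0.28932401, 0.44338758]), 'torque': array([ 0.03558716,  0.01706077, -0.00296978]), 'width': 85.65279346949967}
scene [[522.6, 0.0, 322.9], [0.0, 522.6, 235.3], [0.0, 0.0, 1.0]] [[0.529, -0.565, 0.633, 1348.202], [0.848, 0.333, -0.411, -509.106], [0.021, 0.754, 0.656, 917.858], [0.0, 0.0, 0.0, 1.0]] ['K', 'T']
side [[453.5, 0.0, 311.8], [0.0, 453.5, 233.1], [0.0, 0.0, 1.0]] [[-0.944, 0.232, -0.237, 318.242], [-0.331, -0.648, 0.686, 685.679], [0.006, 0.725, 0.688, 766.913], [0.0, 0.0, 0.0, 1.0]] ['K', 'T']
wrist [[367.8, 0.0, 315.1], [0.0, 367.8, 238.7], [0.0, 0.0, 1.0]] [[0.3, 0.92, 0.254, 258.048], [-0.954, 0.289, 0.078, -599.985], [-0.002, -0.266, 0.964, 373.072], [0.0, 0.0, 0.0, 1.0]] ['K', 'T']
```

View pics/scene0.png

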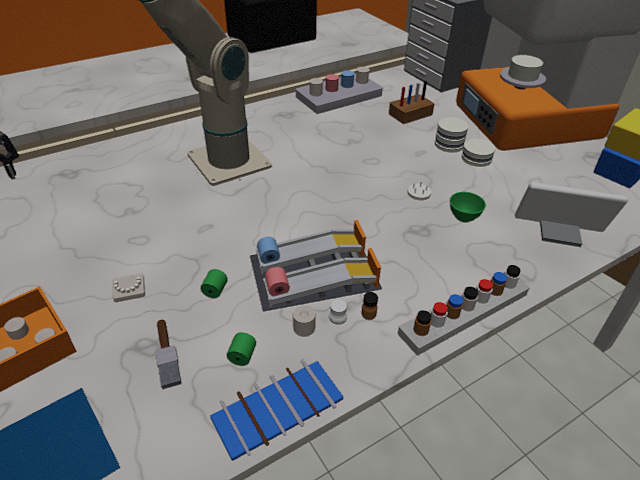

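View pics/side0.png

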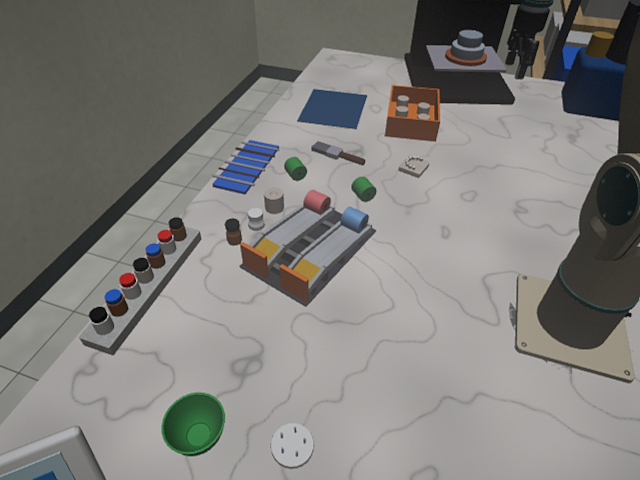

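View pics/wrist0.png

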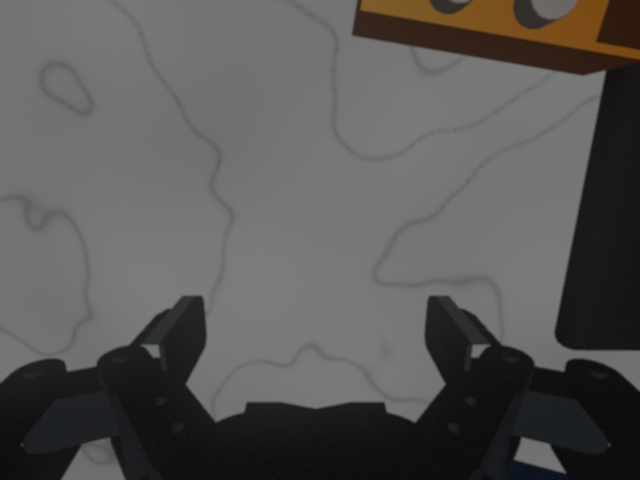

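The scene view shows pink at about (277,282) and blue at (268,249), with the orange end stops at (360,235) and (374,265). The side view shows pink at (317,201) and blue at (355,218). The blue cylinder is on the left looking uphill, so pink is in the -y gutter.

```bash
cat > h.py <<'E'
import numpy as np,cv2
def load(n):
    z=np.load(n+".npz");return z["im"],z["d"],z["K"],z["T"]
def pts(d,K,T,m):
    v,u=np.nonzero(m&(d>0));z=d[v,u]
    x=(u-K[0,2])/K[0,0]*z;y=(v-K[1,2])/K[1,1]*z
    P=np.c_[x,-y,-z];return P@T[:3,:3].T+T[:3,3],u,v
def mask(im,lo,hi,roi):
    h=cv2.cvtColor(im,cv2.COLOR_BGR2HSV);m=cv2.inRange(h,np.array(lo),np.array(hi))>0
    r=np.zeros_like(m);r[roi[1]:roi[3],roi[0]:roi[2]]=1
    return m&r
E
python3 - <<'E'
from h import *
np.set_printoptions(suppress=True,precision=1)
for n,roi in (("scene0",(240,210,400,320)),("side0",(230,180,380,310))):
    im,d,K,T=load(n)
    for c,lo,hi in (("pink",(165,70,60),(180,255,255)),("pink2",(0,70,60),(5,160,255)),("blue",(95,70,60),(120,255,255)),("orange",(7,170,80),(17,255,255)),("yellow",(18,120,80),(30,255,255))):
        m=mask(im,lo,hi,roi)
        k,l,st,ce=cv2.connectedComponentsWithStats(m.astype(np.uint8))
        for i in range(1,k):
            if st[i,4]<30: continue
            P,u,v=pts(d,K,T,l==i)
            print(n,c,st[i],ce[i],len(P),"med",np.median(P,0),"min",np.percentile(P,3,0),"max",np.percentile(P,97,0))
E
```

```text
scene0 pink [265 267  24  29 453] [276.3 279.5] 453 med [ 600.9 -145.    65.5] min [ 565.3 -166.3   31.1] max [ 619.6 -117.4   72.2]
scene0 blue [258 237  22  26 403] [267.7 248.6] 403 med [ 500.  -113.1   64.6] min [ 465.  -135.5   34.1] max [515.  -88.5  73. ]
scene0 orange [355 220  11  18  61] [359.5 228.8] 61 med [556.5 112.9  71.4] min [525.1 103.1  68.1] max [585.2 124.6  74.8]
scene0 orange [369 248  12  20  76] [373.8 258. ] 76 med [661.3  81.6  71.7] min [630.8  71.2  68.8] max [690.9  92.7  74.9]
scene0 yellow [332 234  27  11 250] [345.3 239. ] 250 med [538.5  85.7  35.7] min [515.   57.   28.3] max [561.5 114.1  42. ]
scene0 yellow [345 263  29  13 294] [358.6 268.6] 292 med [645.2  53.3  35.8] min [621.1  23.6  28.7] max [666.4  80.7  42.5]
side0 pink [304 190  26  23 364] [315.5 200.4] 362 med [ 590.7 -125.8   64.3] min [ 563.8 -154.9   37.8] max [ 616.3 -111.4   72.6]
side0 blue [230 181  21  13 184] [238.7 186.8] 182 med [ 825.2 -172.7   10.7] min [ 801.1 -187.8    5. ] max [ 851.7 -157.2   17. ]
side0 blue [341 207  27  22 333] [352.6 217. ] 331 med [487.6 -95.3  66.9] min [ 464.4 -118.9   53. ] max [511.4 -81.1  72.8]
side0 orange [241 243  25  14  65] [253.  249.5] 65 med [658.   84.4  72.2] min [629.5  74.1  69.5] max [689.7  94.   74. ]
side0 orange [280 265  28  16  72] [292.6 271.8] 72 med [556.1 115.1  71.9] min [524.8 106.   70. ] max [584.8 124.9  74.4]
side0 yellow [255 238  25  23 269] [266.9 247.4] 268 med [647.5  38.6  39.2] min [626.9  20.3  34.1] max [671.   61.8  43.7]
side0 yellow [293 259  27  24 312] [306.2 269. ] 312 med [542.6  70.5  38.9] min [520.4  52.   34.6] max [565.8  91.2  43.5]
```

```bash
python3 - <<'E'
from h import *
np.set_printoptions(suppress=True,precision=1,linewidth=150)
yaw=np.radians(73.3);o=np.array([569.8,-28.9])
R=np.array([[np.cos(yaw),-np.sin(yaw)],[np.sin(yaw),np.cos(yaw)]])
for n,roi in (("scene0",(240,210,400,320)),("side0",(230,180,380,310))):
    im,d,K,T=load(n)
    def loc(m):
        P,u,v=pts(d,K,T,m); return np.c_[(P[:,:2]-o)@R,P[:,2]]
    for c,lo,hi in (("pink",(165,70,60),(180,255,255)),("blue",(95,70,60),(120,255,255)),("orange",(7,170,80),(17,255,255)),("yellow",(18,120,80),(30,255,255))):
        Q=loc(mask(im,lo,hi,roi))
        Q=Q[(abs(Q[:,1])<100)&(abs(Q[:,0])<160)]
        for s in(1,-1):
            q=Q[Q[:,1]*s>0]
            if len(q)<20: continue
            print(n,c,s,len(q),"x",np.percentile(q[:,0],[2,50,98]),"y",np.percentile(q[:,1],[2,50,98]),"z",np.percentile(q[:,2],[2,50,98]))
            if c=="orange": print("  yaw resid deg",np.degrees(np.polyfit(q[:,1],q[:,0],1)[0]))
            if c in("pink","blue"):
                # circle fit radius 25 using lateral surface (exclude caps)
                from scipy.optimize import least_squares
                qq=q[(abs(q[:,1]-np.median(q[:,1]))<22)]
                r=least_squares(lambda p:np.hypot(qq[:,0]-p[0]-p[2]*(qq[:,1]-s*55),qq[:,2]-p[1])-25,[-100,48,0],loss="soft_l1",f_scale=1)
                print("  circle",r.x, "yaw deg",np.degrees(r.x[2]))
    full=np.zeros(d.shape,bool);full[roi[1]:roi[3],roi[0]:roi[2]]=1
    Q=loc(full)
    for s in(1,-1):
        q=Q[(abs(Q[:,1]-55*s)<20)]
        print(s,[(x,round(float(np.median(q[abs(q[:,0]-x)<4,2])),1)) for x in range(-70,130,10) if (abs(q[:,0]-x)<4).sum()>3])
    # walls: z-profile over y, for x -60..60 relative floor
    q=Q[(Q[:,0]>-60)&(Q[:,0]<60)]; zr=q[:,2]-(20+(q[:,0]+120)*np.tan(np.radians(7)))
    print([(y,round(float(np.median(zr[abs(q[:,1]-y)<1.5])),1)) for y in range(-98,99,3) if (abs(q[:,1]-y)<1.5).sum()>3])
E
```

```text
scene0 pink -1 444 x [-123.9 -103.7  -79.4] y [-79.7 -64.3 -29.7] z [32.2 65.6 72.6]
  circle [-101.7   45.9   -0. ] yaw deg -2.1473278573839223
scene0 blue 1 402 x [-123.6 -103.3  -79.5] y [29.7 41.9 79. ] z [32.7 64.7 73.2]
  circle [-101.7   45.5   -0. ] yaw deg -2.109191696494969
scene0 orange 1 85 x [128.6 133.  136.9] y [19.9 39.2 86.6] z [ 9.8 70.5 74.9]
  yaw resid deg -0.30294994039812906
scene0 orange -1 105 x [127.6 132.  136.7] y [-91.3 -69.  -23.4] z [13.6 70.5 74.9]
  yaw resid deg 0.26710701237110984
scene0 yellow 1 264 x [ 71.2 101.7 128.6] y [21.7 61.2 86. ] z [26.7 35.3 42.4]
scene0 yellow -1 305 x [ 70.8 100.  128.2] y [-87.8 -49.2 -26.1] z [28.2 35.8 42.6]
1 [(-70, 25.6), (-60, 26.2), (-50, 27.5), (-40, 27.8), (-30, 29.3), (-20, 31.2), (-10, 31.7), (0, 33.2), (10, 34.7), (20, 35.0), (30, 36.2), (40, 37.4), (50, 38.0), (60, 39.8), (70, 41.0), (80, 37.9), (90, 36.5), (100, 35.3), (110, 33.7), (120, 30.9)]
-1 [(-70, 25.4), (-60, 26.9), (-50, 27.2), (-40, 28.9), (-30, 29.4), (-20, 31.1), (-10, 32.7), (0, 33.4), (10, 34.4), (20, 35.3), (30, 36.5), (40, 38.0), (50, 39.3
[... 2015 characters left out ...]
), (-80, 4.4), (-77, -0.5), (-74, -0.9), (-71, -0.4), (-68, -0.6), (-65, -1.1), (-62, -0.7), (-59, -0.1), (-56, -0.9), (-53, -0.5), (-50, -1.1), (-47, -0.9), (-44, -0.7), (-41, -0.7), (-38, -0.4), (-35, -0.7), (-32, -31.5), (-29, -29.0), (-26, -23.7), (-23, 7.9), (-20, 0.5), (-17, -2.0), (-14, -25.4), (-11, -25.8), (-8, -25.0), (-5, -24.8), (-2, -22.5), (1, -11.1), (4, -9.3), (7, -9.5), (22, 8.6), (25, 9.2), (28, 7.9), (31, 2.9), (34, -1.0), (37, -1.1), (40, -0.9), (43, -0.8), (46, -0.8), (49, -0.8), (52, -0.9), (55, -1.0), (58, -0.3), (61, -1.0), (64, -0.7), (67, -0.8), (70, -0.9), (73, -0.8), (76, -0.7), (79, -16.0), (82, -31.9), (85, -6.7), (88, 7.3), (91, -2.2), (94, -23.5), (97, -33.5)]
```

```bash
cat >> h.py <<'E'
yaw=np.radians(73.3);o=np.array([569.8,-28.9])
Rr=np.array([[np.cos(yaw),-np.sin(yaw)],[np.sin(yaw),np.cos(yaw)]])
from scipy.spatial.transform import Rotation as Ro
def go(s,x,y,ztip):  # shift in tool axes for TCP target in rack coords
    w=np.r_[o+Rr@[x,y],ztip+173]; M=Ro.from_euler("xyz",s["tool_rot"]).as_matrix()
    t=M[:,0]; a=np.degrees(np.arctan2(t[1],t[0]))
    dt=(73.3-a+180)%360-180
    return w, M.T@(w-s["eef_pos"]), -dt
def where(s):
    M=Ro.from_euler("xyz",s["tool_rot"]).as_matrix()
    return Rr.T@(s["eef_pos"][:2]-o), s["eef_pos"][2]-173, np.degrees(np.arctan2(M[1,0],M[0,0]))-73.3
E
python3 - <<'E'
from h import *; from cell import *
s=read_state();print(go(s,-170,-55,120))
E
```

```text
(array([ 573.62894884, -207.53465272,  293.        ]), array([ 484.87438046, -279.51557591,  111.40056317]), np.float64(-55.839379748344044))
```

```bash
python3 -m jog '[30,-17,0,-3.5,15, 60,-35,0,-7,15, 91,-52,0,-10.5,15, 121,-70,0,-14,15, 151,-87,5,-17.5,15, 182,-105,10,-21,15, 212,-122,15,-24.5,15, 242,-140,20,-28,15, 273,-157,30,-31.5,15, 303,-175,40,-35,15, 333,-192,50,-38.5,15, 364,-210,60,-42,15, 394,-227,70,-45.5,15, 424,-245,85,-49,15, 455,-262,100,-52.5,15, 485,-279.5,111.4,-55.8,15, 485,-279.5,111.4,-55.8,15, 485,-279.5,111.4,-55.8,15]'
python3 - <<'E'
from h import *; from cell import *
s=read_state();print(s["clock"],where(s),s["tool_rot"],s["force"],s["width"])
for n in ("side","wrist","scene"):
    c=camera_params(n);im,d=get_image(n); cv2.imwrite(f"pics/{n}1.png",im)
    np.savez(f"{n}1.npz",im=im,d=d,K=c["K"],T=c["T"])
E
```

```text
clock: 1.65
eef_pos: [575.0, -205.0, 292.1]
tool_rot: [-3.14, -0.002, 1.283]
force: [0.3, -1.0, -0.2]
width: 14.9
1.65 (array([-167.20059165,  -55.54702868]), np.float64(119.11158734815393), np.float64(0.23483006373471937)) [-3.13988237e+00 -1.74630084e-03  1.28342490e+00] [ 0.25480706 -1.03327476 -0.16364548] 14.894669055400335
```

View pics/side1.png

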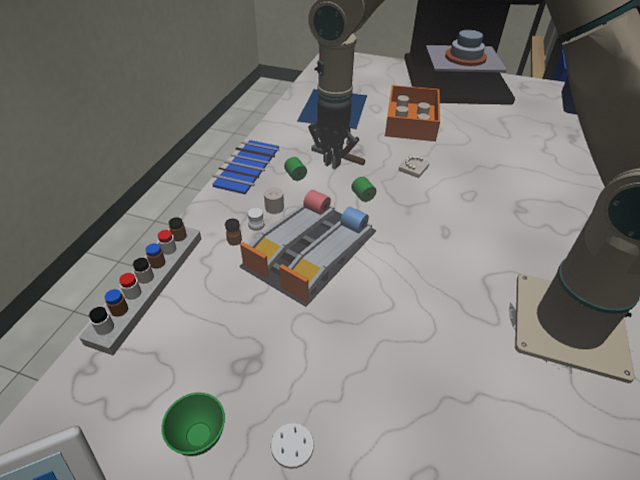

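View pics/wrist1.png

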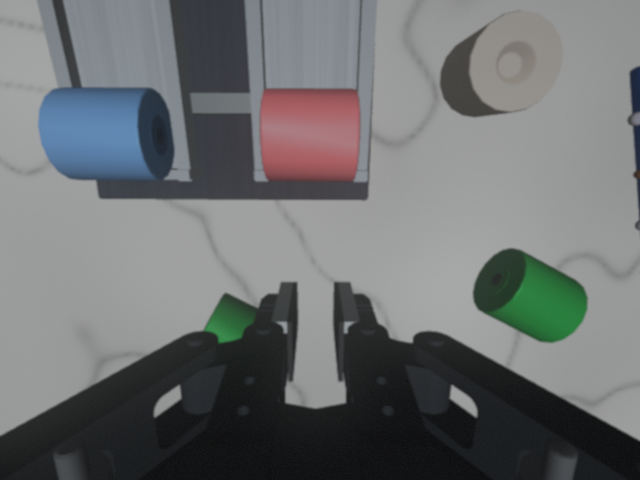

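View pics/scene1.png

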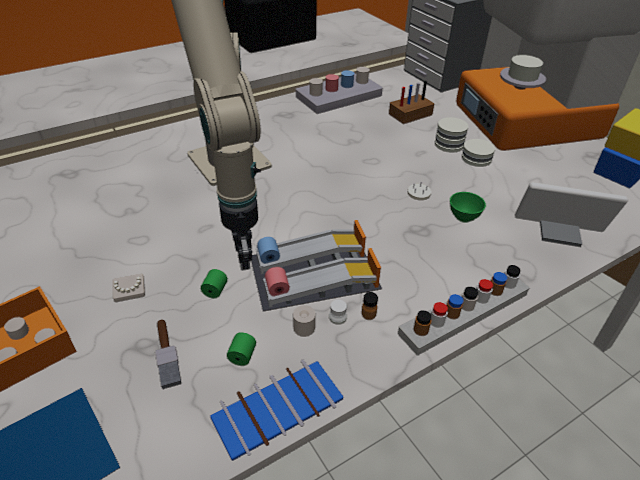

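The tool is square behind pink: the wrist view has pink at (310,135) and the fingertips at about (287,285) and (343,285). A green look-alike sits near (232,318), so I'll check clearance to it and the fingertip height before descending.

```bash
python3 - <<'E'
from h import *
np.set_printoptions(suppress=True,precision=1,linewidth=150)
def rk(P): return np.c_[(P[:,:2]-o)@Rr,P[:,2]]
im,d,K,T=load("scene0")
m=mask(im,(45,100,30),(75,255,255),(190,250,270,370))
k,l,st,ce=cv2.connectedComponentsWithStats(m.astype(np.uint8))
for i in range(1,k):
    if st[i,4]>100:
        Q=rk(pts(d,K,T,l==i)[0]);print("green",ce[i],np.percentile(Q,[2,50,98],axis=0))
im,d,K,T=load("wrist1")
for c,lo,hi in (("pink",(165,70,60),(180,255,255)),("pinkb",(0,70,60),(6,200,255)),("blue",(95,70,60),(120,255,255))):
    m=mask(im,lo,hi,(20,60,400,220)); 
    if m.sum()>200:
        Q=rk(pts(d,K,T,m)[0]);print(c,m.sum(),np.percentile(Q,[2,50,98],axis=0))
# finger points
g=np.zeros(d.shape,bool);g[275:400,265:365]=1
Q=rk(pts(d,K,T,g)[0]);Q=Q[Q[:,2]>90];print("finger",len(Q),Q[:,2].min(),np.percentile(Q,[1,5,50,95,99],axis=0))
for n in("scene1","side1"):
    im,d,K,T=load(n);f=np.ones(d.shape,bool)
    Q=rk(pts(d,K,T,f)[0]);Q=Q[(abs(Q[:,0]+168)<30)&(abs(Q[:,1]+55)<45)&(Q[:,2]>60)&(Q[:,2]<160)]
    print(n,len(Q),np.percentile(Q,[1,5,50,95,99],axis=0))
E
```

```text
green [213.7 282.9] [[-268.2  -32.1    8.9]
 [-240.9  -14.7   40.3]
 [-214.9   20.    49.9]]
green [241.1 348.4] [[-234.2 -234.     8.5]
 [-207.4 -215.7   41.5]
 [-180.2 -182.    50.2]]
pink 8465 [[-124.9  -74.6   56.8]
 [-102.1  -51.9   69.7]
 [ -80.1  -27.7   73.1]]
blue 10684 [[-124.3   33.3   36.3]
 [-101.1   53.    68.8]
 [ -79.6   81.4   73. ]]
finger 6554 121.81557200038375 [[-180.3  -71.4  124.4]
 [-177.1  -67.8  128.1]
 [-159.4  -46.7  157.2]
 [-153.2  -40.   195.3]
 [-152.8  -36.2  198.9]]
scene1 91 [[-182.6  -78.9  117.7]
 [-182.3  -78.2  120.6]
 [-173.   -73.5  134.7]
 [-161.8  -65.9  147.2]
 [-160.9  -47.6  155.7]]
side1 222 [[-175.7  -77.3  119.7]
 [-173.3  -73.3  121.8]
 [-158.1  -62.8  139.5]
 [-152.6  -35.   157.1]
 [-151.7  -33.8  159.5]]
```

```bash
python3 -m jog '[0,0,15,0,15, 0,0,32,0,15, 0,0,50,0,15, 0,0,66,0,15, 0,0,77,0,15, 5,0,77,0,15, 12,0,77,0,15, 18,0,77,0,15, 22,0,77,0,15, 22,0,77,0,15, 22,0,77,0,15]'
python3 - <<'E'
from h import *; from cell import *
np.set_printoptions(suppress=True,precision=1,linewidth=150)
s=read_state();print(s["clock"],where(s),s["tool_rot"],s["force"],s["width"])
im0=None
for n in ("side","wrist"):
    c=camera_params(n);im,d=get_image(n)
    np.savez(f"{n}2.npz",im=im,d=d,K=c["K"],T=c["T"])
    if n=="side": im=cv2.resize(im[120:320,220:420],(600,600),interpolation=cv2.INTER_CUBIC)
    cv2.imwrite(f"pics/{n}2.png",im)
E
```

```text
clock: 2.72
eef_pos: [580.7, -186.2, 217.1]
tool_rot: [3.14, -0.0, 1.28]
force: [0.5, -0.5, -0.0]
width: 14.8
2.7167 (array([-147.6,  -55.6]), np.float64(44.14101193456429), np.float64(0.027738113035894685)) [ 3.1 -0.   1.3] [ 0.5 -0.5 -0. ] 14.815166621443364
```

View pics/side2.png

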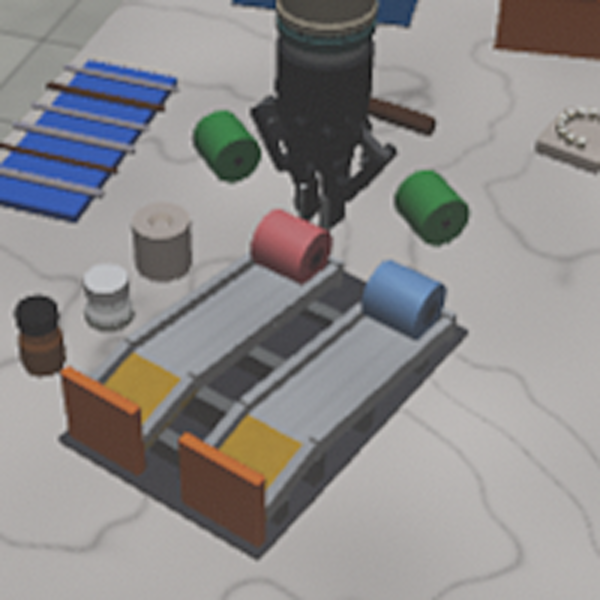

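View pics/wrist2.png

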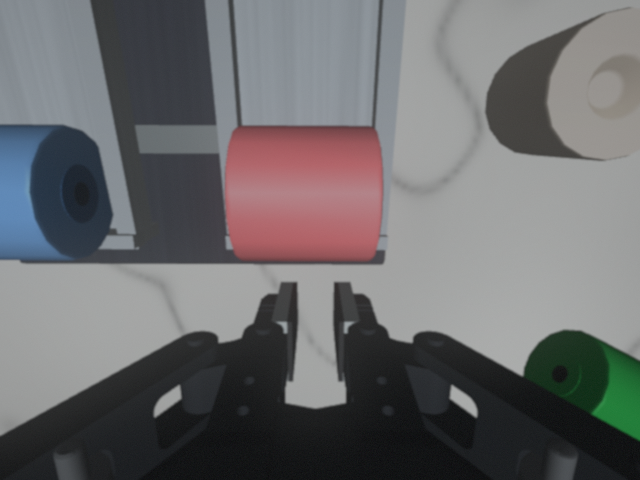

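Fingertips are just behind pink: the wrist view shows pink centred at column 304 and the fingers at 316. I'll nudge about 2.5 mm toward +y, then push up the slope.

```bash
python3 -m jog '[1,-1.5,2,0,15, 4,-2.5,3,0,15, 8,-2.5,3,0,15, 14,-2.5,2.4,0,15, 20,-2.5,1.6,0,15, 27,-2.5,0.8,0,15, 34,-2.5,-0.1,0,15, 41,-2.5,-0.9,0,15, 48,-2.5,-1.8,0,15, 55,-2.5,-2.7,0,15, 62,-2.5,-3.5,0,15, 69,-2.5,-4.4,0,15, 76,-2.5,-5.2,0,15, 83,-2.5,-6.1,0,15, 90,-2.5,-7,0,15, 97,-2.5,-7.8,0,15, 104,-2.5,-8.7,0,15, 108,-2.5,-9.2,0,15, 110,-2.5,-9.4,0,15, 110,-2.5,-9.4,0,15]'
python3 - <<'E'
from h import *; from cell import *
np.set_printoptions(suppress=True,precision=1,linewidth=150)
s=read_state();print(s["clock"],where(s),s["tool_rot"],s["force"],s["width"])
for n in ("side","wrist"):
    c=camera_params(n);im,d=get_image(n)
    m=mask(im,(165,70,60),(180,255,255),(230,20,400,310))
    P=pts(d,c["K"],c["T"],m)[0];Q=np.c_[(P[:,:2]-o)@Rr,P[:,2]];print(n,m.sum(),np.percentile(Q,[2,50,98],axis=0))
    if n=="side": im=cv2.resize(im[120:320,220:420],(600,600),interpolation=cv2.INTER_CUBIC)
    cv2.imwrite(f"pics/{n}3.png",im)
E
```

```text
clock: 4.48
eef_pos: [609.7, -79.8, 225.7]
tool_rot: [3.142, -0.001, 1.28]
force: [-0.4, -0.9, 0.4]
width: 15.2
4.4833 (array([-37.3, -52.8]), np.float64(52.7260103483797), np.float64(0.023213059438674577)) [ 3.1 -0.   1.3] [-0.4 -0.9  0.4] 15.205057681155793
side 450 [[-27.4 -75.9  47.4]
 [ 11.7 -47.   76.9]
 [ 25.9 -26.9  85.4]]
wrist 20228 [[-21.8 -74.5  66.7]
 [  3.1 -51.2  82.1]
 [ 21.2 -27.8  85.4]]
```

View pics/side3.png

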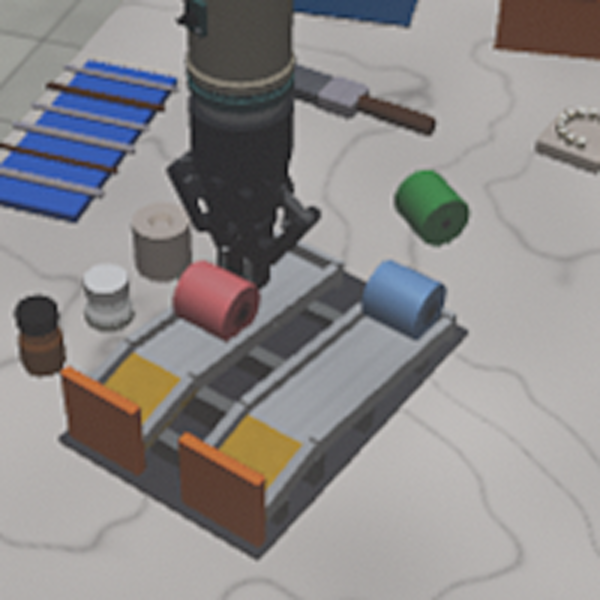

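View pics/wrist3.png

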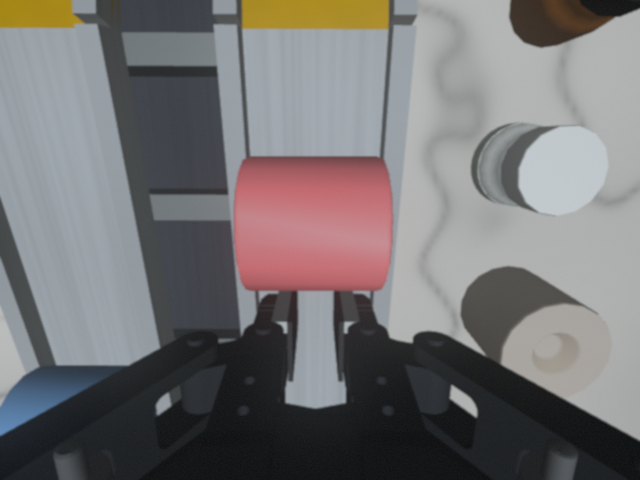

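Pink is halfway, square in its gutter (wrist view at (314,222), touching both fingers), with its centre at rack x of about 0. I'll continue over the crest, slowing near it.

```bash
python3 -m jog '[4,0,-0.5,0,15, 10,0,-1.2,0,15, 17,0,-2.1,0,15, 24,0,-3,0,15, 31,0,-3.8,0,15, 38,0,-4.7,0,15, 45,0,-5.5,0,15, 51,0,-6.3,0,15, 57,0,-7,0,15, 62,0,-7.6,0,15, 66,0,-8.1,0,15, 70,0,-8.6,0,15, 74,0,-8.6,0,15, 78,0,-8.6,0,15, 81,0,-8.6,0,15, 84,0,-8.6,0,15, 86,0,-8.6,0,15, 86,0,-8.6,0,15, 86,0,-8.6,0,15, 86,0,-8.6,0,15]'
python3 - <<'E'
from h import *; from cell import *
np.set_printoptions(suppress=True,precision=1,linewidth=150)
s=read_state();print(s["clock"],where(s),s["tool_rot"],s["force"],s["width"])
for n in ("side","wrist"):
    c=camera_params(n);im,d=get_image(n)
    m=mask(im,(165,70,60),(180,255,255),(230,20,400,310))
    P=pts(d,c["K"],c["T"],m)[0];Q=np.c_[(P[:,:2]-o)@Rr,P[:,2]];print(n,m.sum(),np.percentile(Q,[2,50,98],axis=0))
    if n=="side": im=cv2.resize(im[120:320,220:420],(600,600),interpolation=cv2.INTER_CUBIC)
    cv2.imwrite(f"pics/{n}4.png",im)
E
```

```text
clock: 6.25
eef_pos: [634.2, 1.3, 234.3]
tool_rot: [-3.142, 0.0, 1.278]
force: [-0.2, -0.9, -0.1]
width: 15.1
6.25 (array([ 47.5, -53. ]), np.float64(61.29976110421467), np.float64(-0.05255444671246323)) [-3.1  0.   1.3] [-0.2 -0.9 -0.1] 15.137534336936955
side 410 [[ 62.  -76.9  45.6]
 [111.9 -47.1  81.1]
 [126.5 -26.7  86.8]]
wrist 18035 [[ 81.9 -74.5  72. ]
 [106.7 -50.3  83.5]
 [124.6 -27.6  86.8]]
```

View pics/side4.png

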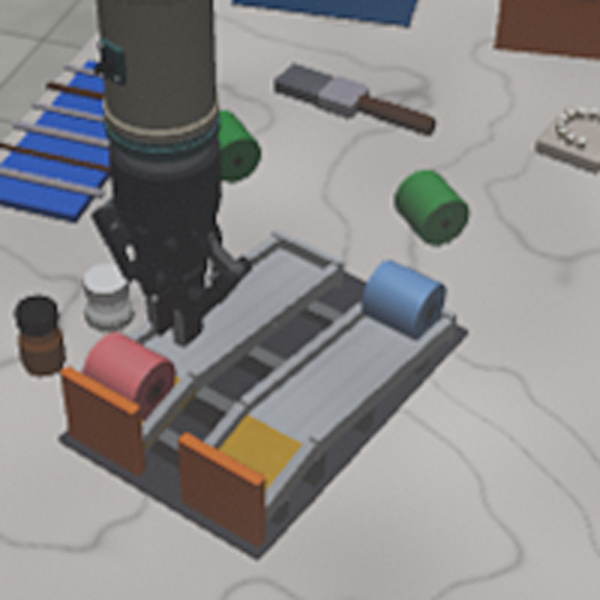

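View pics/wrist4.png

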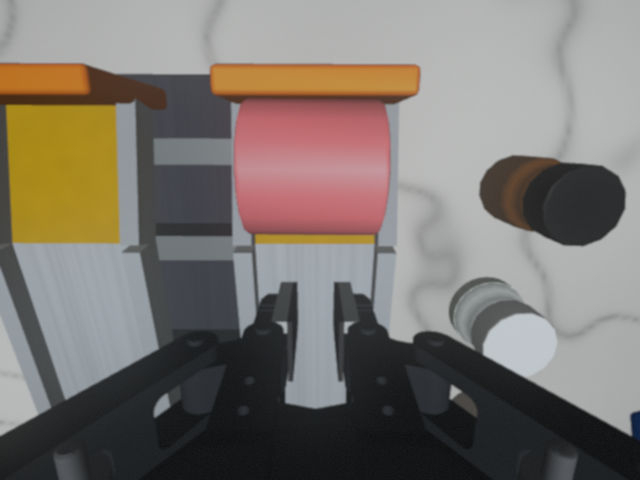

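Pink sits in the hollow against the stop: the wrist view has it at (312,165) with a gap to the fingers. Next I'll back off and lift.

```bash
python3 -m jog '[-8,0,-2,0,15, -18,0,-6,0,15, -28,0,-15,0,15, -35,0,-28,0,15, -40,0,-45,0,15, -40,0,-65,0,15, -40,0,-85,0,15, -40,0,-100,0,15, -40,0,-110,0,15, -40,0,-110,0,15, -40,0,-110,0,15, -40,0,-110,0,15, -40,0,-110,0,15]'
python3 - <<'E'
from h import *; from cell import *
np.set_printoptions(suppress=True,precision=1,linewidth=150)
s=read_state();print(s["clock"],where(s),s["force"])
for n in ("side","wrist","scene"):
    c=camera_params(n);im,d=get_image(n)
    m=mask(im,(165,70,60),(180,255,255),(230,20,420,310))
    P=pts(d,c["K"],c["T"],m)[0];Q=np.c_[(P[:,:2]-o)@Rr,P[:,2]];print(n,m.sum(),np.percentile(Q,[2,50,98],axis=0))
    if n=="side":
        a,b=np.load("side0.npz")["im"],im
        h=lambda q:mask(q,(95,70,60),(120,255,255),(330,200,380,240))
        for q in(a,b): print("blue px",np.argwhere(h(q)).mean(0))
        # frame-to-frame stillness of pink
        im2,_=get_image(n);m2=mask(im2,(165,70,60),(180,255,255),(230,20,420,310));print("pink px",np.argwhere(m).mean(0),np.argwhere(m2).mean(0))
        dd=cv2.absdiff(a,b).max(2);dd=((dd>40)*255).astype(np.uint8);cv2.imwrite("pics/diff5.png",dd)
        im=cv2.resize(im[120:320,220:420],(600,600),interpolation=cv2.INTER_CUBIC)
    cv2.imwrite(f"pics/{n}5.png",im)
E
```

```text
clock: 7.43
eef_pos: [622.3, -36.9, 343.2]
tool_rot: [-3.139, 0.001, 1.279]
force: [0.5, -1.0, -0.0]
width: 15.0
7.4333 (array([  7.4, -52.5]), np.float64(170.20458573711198), np.float64(-0.04245242726000242)) [ 0.5 -1.  -0. ]
side 412 [[ 70.  -76.7  45.2]
 [112.2 -46.3  81.3]
 [127.  -26.4  86.9]]
blue px [217.  352.7]
blue px [217.1 352.7]
pink px [241.9 262. ] [241.8 262. ]
wrist 6231 [[ 79.7 -74.6  70.4]
 [ 99.3 -52.4  83.1]
 [123.7 -27.6  86.9]]
scene 457 [[ 78.8 -79.8  45.3]
 [ 98.3 -64.4  77.6]
 [496.8 683.6  86.7]]
```

View pics/side5.png

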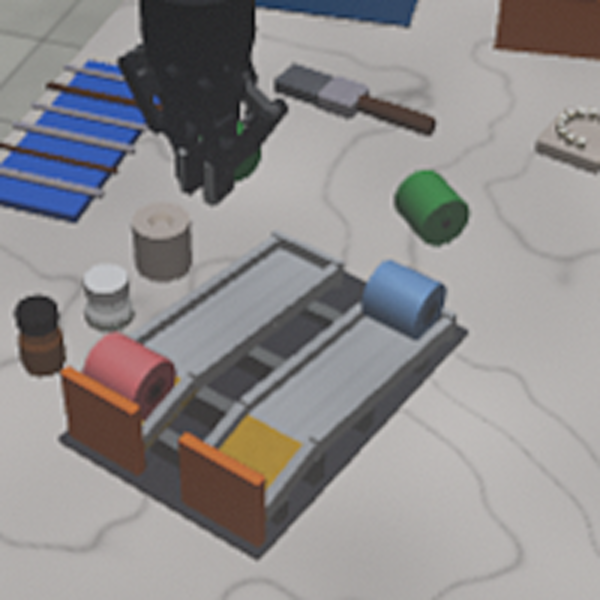

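View pics/scene5.png

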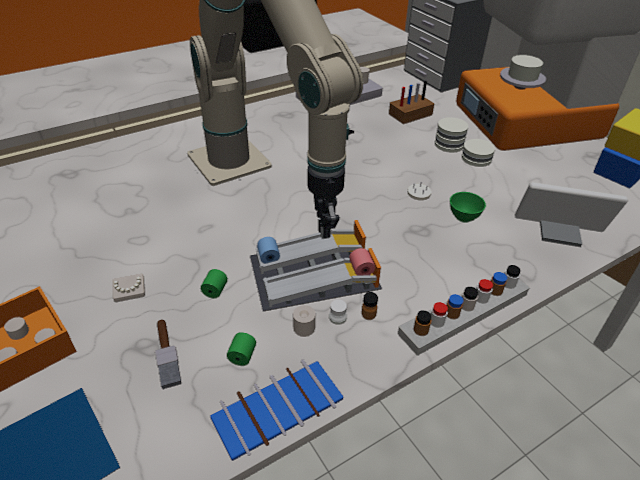

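View pics/diff5.png

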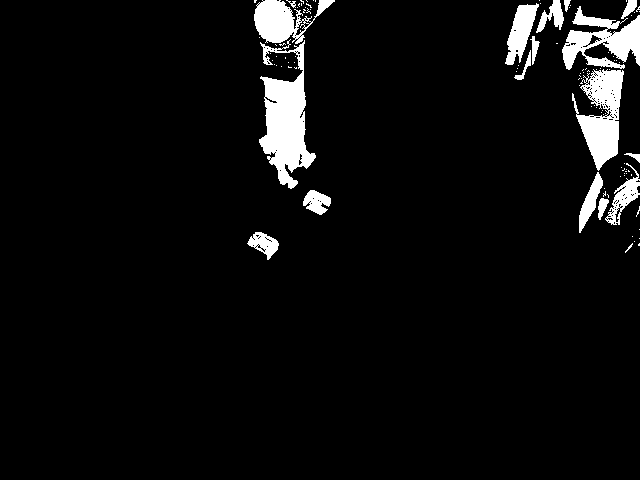

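The side view shows pink in the hollow against the stop at (262,242). The difference picture shows that only the arm and pink changed.

```bash
python3 -c "
from cell import *
print(finish_job())"
```

```text
the job is handed in; nothing more can be done
None
```

I pushed the pink cylinder up its -y gutter with two slightly open fingertips, at about 85 mm/s and slower near the crest. It went over and rolled into the yellow hollow against the orange end stop. I then backed off, raised the fingertips to about 170 mm above the counter and handed the job in. The clock read about 7.5 s.

**Pink cylinder:** it rests square against the stop. The top of its surface is at z 87 mm and it spans about x 80 to 125 mm in the ramp frame, so its centre is about (103, -53, 62) mm, against a target of (105, -55, 61). It did not move between two pictures taken after I backed off.

**Everything else:** the blue cylinder did not shift (its pixel centre moved by 0.1 px or less). A before/after difference of the side view showed only the arm and the pink cylinder changed.

**Disagreements:** the three cameras differ by a few mm on the pink cylinder's extents. I did not fit its final angle numerically; that it is square is judged from the pictures. In the final scene view, the pink colour mask picked up a few background pixels (an outlier in one percentile), which I ignored.

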